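Draw the vial tray out of the drying cabinet with the pull hook

TASK

The vial tray in the small white drying cabinet is too hot to touch: take the blue-handled hook from its grey stand, drop its tip into the tray's red pull ring and drag the tray out along its guides until its front just pushes in the orange plunger of the stop, a few millimetres and no more than half of its 12 mm travel. Pull gently all the way, as the stop has been set anywhere along the landing and has to be felt; keep the vials standing and do not touch the tray with the gripper. Then unhook, lay the hook back on its stand, leaving the tray out against the plunger and everything else where it was.

Things in the scene. Friction and masses are not known exactly. Their poses are not given: they have to be found in the camera images.
- dryer: white drying cabinet, 210 long (x) x 170 wide x 98 mm high, fixed; origin on the table under the middle of its mouth, +x into the cabinet, z up. The tray leaves along -x, on a landing plate (top 6 mm above the table) that runs 215 mm out of the mouth between two steel rails, 22 mm high and 104 mm apart. Roof edge above the mouth: underside 78 mm above the table
- plunger (a joint): m the orange plunger is pushed in: 0 free, 0.012 fully in; moves at about 7 N, stays where left. It points to the mouth from a dark stop block (40 mm wide, top 26 mm above the table) in the middle of the landing. Its free face is 128 to 150 mm out from the mouth (set anew each time, not measured), 17 mm above the table; the block begins 22 mm behind it. The tray's front wall meets it
- tray: open steel tray, 120 (x) x 100 (y) x 42 mm high, 0.35 to 0.7 kg, loose between the rails (2 mm play each side); origin at the centre of its underside, axes as the dryer's. Front wall at its x = -60 mm. Thin cross walls part it into three cells with a vial each. It starts mostly inside the cabinet with the ring outside. Dragging takes some 1 to 6 N; mass and friction vary
- ring (a point): centre of the opening of the tray's red pull ring: a level loop of 5 mm round bar on the tray's front, opening 19 mm along x by 20 mm along y, open from above and below; 69.5 mm from the tray's centre along its -x, 38 mm above its underside; axes as the tray's
- hook_grip (a point): centre of the hook's blue handle, a bar 110 long (x) x 22 wide (y) x 26 mm high (z), 0.12 kg in all; x points along the handle to the hook end, z up as it lies on its stand. The 8 mm shank leaves the +x end at mid height and turns straight down 85 mm ahead of this point
- hook_tip (a point): lower end of the hook's down-turned tip (6 mm round steel): 85 mm ahead (x) of and 39 mm below (z) hook_grip, same axes. It holds the ring well when this end is 10 to 15 mm below the ring's centre, with the handle leading out along the dryer's -x
- rest (a point): where hook_grip belongs when the hook lies on its fixed grey stand: 63 mm above the table over the stand's middle, x along the stand. Two saddles, 18 mm long, 44 mm either side of the middle along x; flat tops 50 mm above the table, with 8 mm high lips 42 mm apart across y. The 70 mm gap between the saddles is free for fingers down to 8 mm above the table. The hook starts here
- vial0: lidded glass vial (clear), 29 mm diameter x 45 mm high, 35 g, standing in the tray; origin at its underside
- vial1: lidded glass vial (amber), 29 mm diameter x 45 mm high, 35 g, standing in the tray; origin at its underside
- vial2: lidded glass vial (green), 29 mm diameter x 45 mm high, 35 g, standing in the tray; origin at its underside
- beaker: bystander: clear beaker, 68 mm diameter x 85 mm high; origin at its underside
- washbottle: bystander: white wash bottle with red cap, 64 mm diameter x 170 mm high; origin at its underside
- flask: bystander: amber conical flask, 76 mm diameter x 108 mm high; origin at its underside
- setsquare: bystander: flat blue plastic ruler 160 x 32 x 6 mm; origin at its underside
Not all that is in view belongs to the job. Leave any green look-alike of the part that bears hook_grip alone. What is shaped like the part that bears rest but turquoise is not meant.

How it is judged:
By the outcome, as a careful person would: the job done as asked, in the order asked, and still so for the second after the job is handed in, with the robot touching nothing.
It also fails if it takes over 72 s, if anything falls off the work surface, if the arm or the gripper's body presses on something with over 40 N, if the wrist force passes 120 N, or if a joint passes its speed limit or range.

ROBOT

A 7-joint arm with a two-finger parallel gripper is mounted at the origin on the work surface. World frame = base frame: x ahead of the robot, y to its left, z up, the work surface at z = 0. Lengths are in mm, angles in degrees, forces in N, time in s.
With the tool pointing down it reaches from about 350 to 900 mm from the base axis. Payload 8.1 kg.
Tool frame: the origin (TCP) lies midway between the tips of the shut fingers; the grasp point (between the pads) lies 19 mm behind it; x points along the fingers, z is the direction in which the jaws open and shut, and the axes are right-handed (so a half turn about x gives the same grasp; the last joint's range is limited). The gripper opens to 92 mm and grips with 3 to 60 N. Pads are 19 mm wide; open, the fingers measure 130 mm over their backs; the gripper's body (75 mm by 190 mm) begins 47 mm behind the grasp point.
Start: joints at [-77.384, 24.895, 1.432, 90.138, -0.665, 64.973, -4.303], TCP at [198.292, 592.724, 226.742] pointing down, gripper open.
Joint ranges: [-149.89, 149.89], [-25.12, 119.58], [-72.63, 75.52], [4.76, 147.25], [-75.54, 255.54], [6.69, 114.76], [-157.13, 157.13]. Speed limits (degrees/s): [127.2, 127.2, 172.46, 172.46, 180, 180, 180].

INTERFACE

Orientations are given as a 3x3 rotation matrix whose columns are the frame's x, y, z axes.
In Python, from station import env gives the robot as it stands.
- The arm moves only by the shell command python3 -m creep 'ROWS' [FORCE]. ROWS is JSON, a list of rows, each a list of 3 entries, a list of its own where there are three numbers: the turn, a rotation vector about the tool's x, y, z in rad, then the shift along the tool's x, y, z in cm, then the finger opening in cm, from 0 to 9.18. In form: [[[rx, ry, rz], [tx, ty, tz], grip], ...]. A call has 1 to 20 rows; each row is the pose to reach, as a shift and turn from the pose measured when the call began, along the tool's axes at that moment; what a row does not reach only later rows make up. A row lasts 1/8 s, in which the tool goes at most 62.5 mm and 10.7 degrees, less where a joint would pass 70% of its speed; a pose out of reach is approached as far as the arm can. A call with a gripper value outside its range is refused whole. The fingers move at their own pace and stop on an object; FORCE is the grip in N (left out, the last holds). Time passes only in rows, so rows that repeat a pose let the fingers close. It gives the time, the measured TCP pose, the force and the opening at its end, in the units of the state.
- env.sense(): the state, without advancing time (a new reading comes with each control period).
- env.snapshot(name): name is "scene" or "side" or "wrist"; returns a dict with "img" (400x640x3 uint8, red, green, blue), "intrinsics" (3x3 intrinsics, pixels), "world_to_cam" (4x4, takes a point from world to camera coordinates); the wrist camera has in their place "T_tool_cam" (4x4, takes a point from camera to tool coordinates, whose origin is the TCP and whose axes are the tool frame's). Camera axes: x right, y up, looking along -z (the intrinsics and any distortion apply to the point x, -y, -z); pixel columns grow to the right and rows downward; lengths in mm; the calibration is good to about 2 mm. A picture is of the moment at which its call begins: read the wrist's pose just before it. There is no depth.
- env.job_done(): hands the job in, once; it reports no verdict.
The state is a dict: "time": time; "q": joint angles; "dq": joint speeds; "effort": joint torques, N m; "tool_pos": TCP position; "tcp_rot": TCP orientation; "contact_force": force on the tool from outside, world axes, zero at the start; "wrist_torque": the same for the moment, N m; "grip_width": opening from 0.0 (shut) to 1.0 (fully open).
Only numpy, scipy, OpenCV 4.12 (cv2) and the standard library are available. Lean on these libraries where they do the work, as an engineer would, in place of code of your own. Each camera call takes 0.05 s, during which the arm holds its last target.

## Working session

There is one attempt and no reset: what is moved stays moved. The work goes in short steps, Python scripts to look and compute and a shell command to move; the robot and the scene stay as the last step left them, time stands still between calls to the robot, and variables do not carry over. Pictures are saved under pics/ and viewed, and the job is handed in when it is done.

```bash
ls; mkdir -p pics; python3 - <<'E'
from station import env
import cv2
s=env.sense();print({k:(v.tolist() if hasattr(v,'tolist') else v) for k,v in s.items()})
for n in("scene","side","wrist"):
    d=env.snapshot(n);cv2.imwrite(f"pics/{n}0.png",d["img"][:,:,::-1]);print(n,{k:v for k,v in d.items() if k!="img"})
E
```

```text
pics
{'time': 0.0, 'q': [-77.38281822720089, 24.93573726627209, 1.4300101539364347, 90.18929110202981, -0.6654597551445064, 64.9733053595969, -4.302247412361976], 'dq': [-0.01354894452857586, 0.0045504612239928065, -0.020085027169170256, 0.03913460758408488, -0.006426660395568487, -0.01441782670011926, -0.011099778512069572], 'effort': [9.344315230919165e-05, -66.78354978561401, 0.9850526601076126, -31.445471048355103, -0.060717256274074316, 0.04306801361963153, 0.00014137046946416376], 'tool_pos': [198.14988272657212, 592.2147772811546, 225.95126653086288], 'tcp_rot': [[-0.0003801230298297845, -0.948331112873893, 0.31728213921027093], [-0.0015245600815363813, 0.31728234298307684, 0.9483298954202208], [-0.9999987656107583, -0.00012323365089917767, -0.0015663940842927722]], 'contact_force': [0.14904360372206366, 0.032197616282095075, -0.08089847454482965], 'wrist_torque': [0.030853265199227303, -0.013403249654290947, -0.013969564943277094], 'grip_width': 1.002806195935854}
scene {'intrinsics': array([[493.44307056,   0.        , 321.16497496],
       [  0.        , 493.44307056, 195.3
[... 785 characters left out ...]
    [-6.22137737e-01, -6.06040566e-01,  4.95640463e-01,
        -6.89871821e+02],
       [ 0.00000000e+00,  0.00000000e+00,  0.00000000e+00,
         1.00000000e+00]])}
wrist {'intrinsics': array([[294.35790789,   0.        , 321.98587596],
       [  0.        , 294.35790789, 200.67459509],
       [  0.        ,   0.        ,   1.        ]]), 'T_tool_cam': array([[-1.44449819e-04,  2.52647654e-01, -9.67558340e-01,
        -1.57713964e+02],
       [ 1.48107865e-04,  9.67558345e-01,  2.52647633e-01,
         6.82247348e+01],
       [ 9.99999979e-01, -1.06808095e-04, -1.77182733e-04,
         1.48969435e-01],
       [ 0.00000000e+00,  0.00000000e+00,  0.00000000e+00,
         1.00000000e+00]])}
```

View pics/scene0.png

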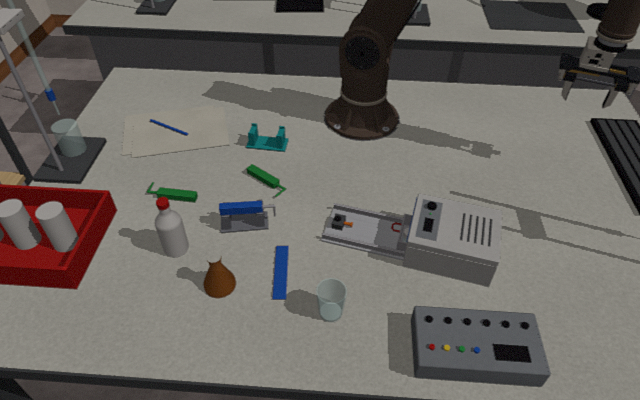

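View pics/side0.png

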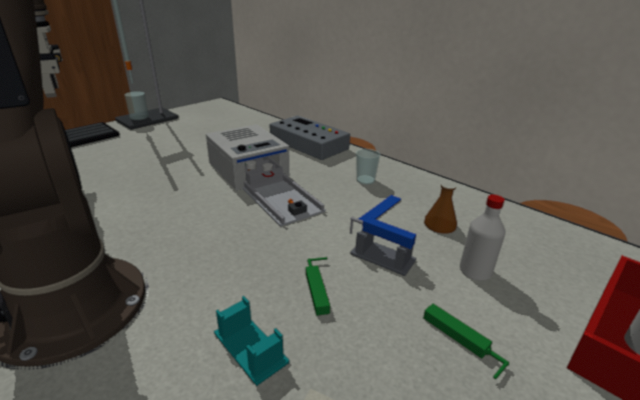

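View pics/wrist0.png

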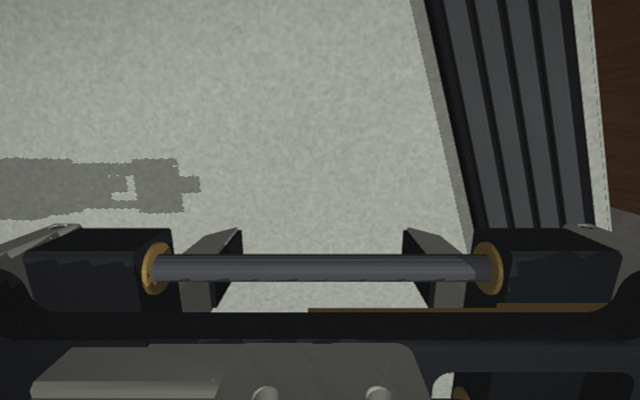

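The candidates in the scene view are a blue-handled hook on the grey stand (241,208), green look-alikes at (265,177) and (172,194), a turquoise stand at (267,138) and a blue ruler at (281,272). The blue handle on the grey stand fits the description. I'll confirm it in enlarged crops.

```bash
python3 - <<'E'
import cv2,numpy as np
s=cv2.imread("pics/scene0.png");d=cv2.imread("pics/side0.png")
def crop(im,x,y,w,h,k,n):cv2.imwrite(n,cv2.resize(im[y:y+h,x:x+w],None,fx=k,fy=k,interpolation=cv2.INTER_CUBIC))
crop(s,205,185,85,55,9,"pics/c1.png")
crop(s,310,180,200,110,4,"pics/c2.png")
crop(d,335,185,95,95,6,"pics/c3.png")
crop(d,195,110,150,120,5,"pics/c4.png")
E
```

```text
(no output)
```

View pics/c1.png

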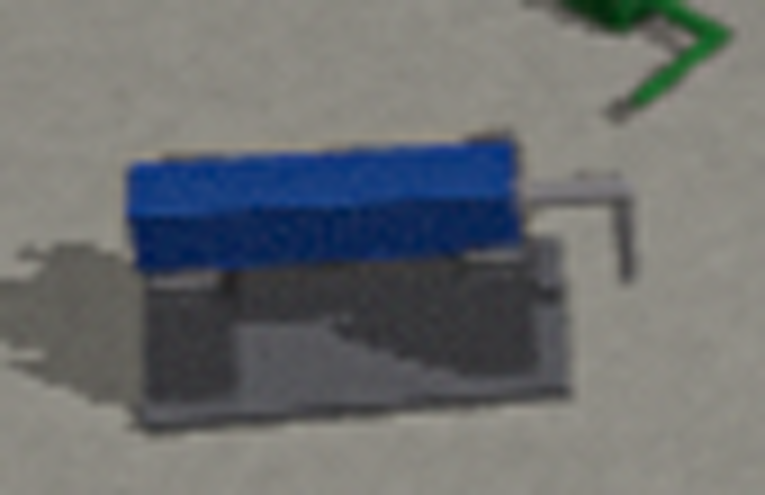

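View pics/c2.png

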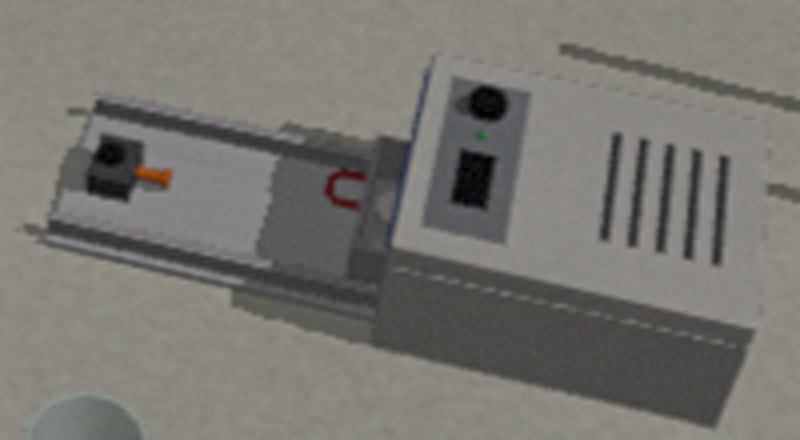

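View pics/c3.png

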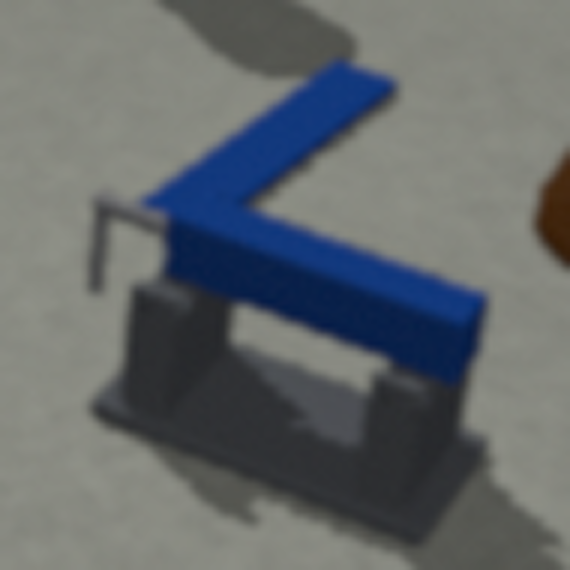

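View pics/c4.png

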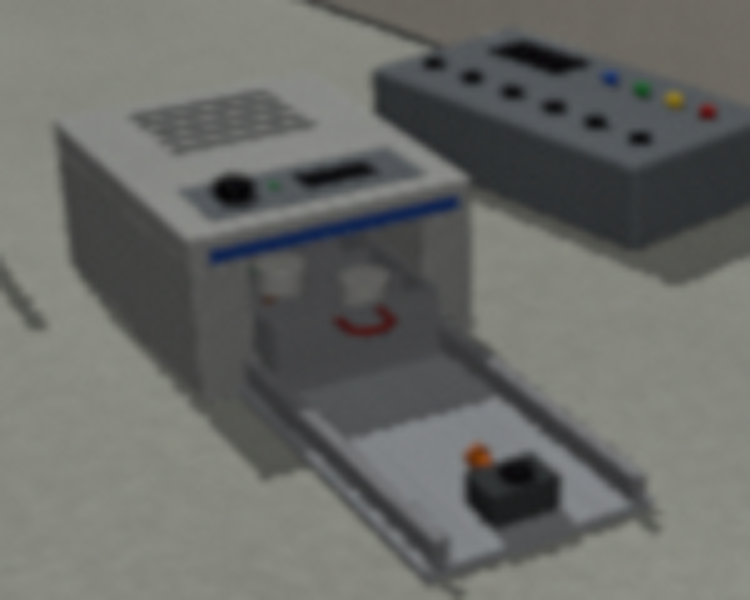

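```bash
cat > h.py <<'E'
import numpy as np,cv2
from scipy.optimize import least_squares
from scipy.spatial.transform import Rotation as R
SC=dict(K=[493.44307056,321.16497496,195.39220074],T=np.array([[-7.28214618e-02,9.97296104e-01,9.87502144e-03,1.36572764e+02],[-6.98967378e-01,-5.80957269e-02,7.12789935e-01,2.66637866e+02],[7.11436321e-01,4.50040871e-02,7.01308058e-01,-1.66850810e+03],[0,0,0,1]]))
SD=dict(K=[390.06563871,312.05090959,196.71405458],T=np.array([[7.04157595e-01,-7.09865906e-01,1.58894966e-02,-4.28119514e+02],[3.42208587e-01,3.58894452e-01,8.68382436e-01,-1.90255618e+02],[-6.22137737e-01,-6.06040566e-01,4.95640463e-01,-6.89871821e+02],[0,0,0,1]]))
TC=np.array([[-1.44449819e-04,2.52647654e-01,-9.67558340e-01,-1.57713964e+02],[1.48107865e-04,9.67558345e-01,2.52647633e-01,6.82247348e+01],[9.99999979e-01,-1.06808095e-04,-1.77182733e-04,1.48969435e-01],[0,0,0,1]])
def wrist(pos,rot):
    Tw=np.eye(4);Tw[:3,:3]=rot;Tw[:3,3]=pos
    return dict(K=[294.35790789,321.98587596,200.67459509],T=np.linalg.inv(Tw@TC))
def proj(c,p):
    p=np.atleast_2d(p);q=p@c['T'][:3,:3].T+c['T'][:3,3];f,cx,cy=c['K']
    return np.c_[cx+f*q[:,0]/-q[:,2],cy+f*-q[:,1]/-q[:,2]]
def ray(c,uv,z):
    f,cx,cy=c['K'];d=np.array([(uv[0]-cx)/f,-(uv[1]-cy)/f,-1.])
    A=c['T'][:3,:3].T;o=-A@c['T'][:3,3];d=A@d
    return o+d*(z-o[2])/d[2]
def uncrop(p,x,y,k): return [(p[0]+.5)/k-.5+x,(p[1]+.5)/k-.5+y]
def fit(obs,x0):  # obs: (cam,uv,localpt(z world)) ; pose x,y,yaw
    def f(v):
        c,s=np.cos(v[2]),np.sin(v[2]);r=[]
        for cam,uv,l in obs: r+=list(proj(cam,[v[0]+c*l[0]-s*l[1],v[1]+s*l[0]+c*l[1],l[2]])[0]-uv)
        return r
    o=least_squares(f,x0,loss='soft_l1');return o.x,np.array(f(o.x)).reshape(-1,2)
E
python3 - <<'E'
from h import *
u=lambda x,y:uncrop((x,y),205,185,9)
v=lambda x,y:uncrop((x,y),335,185,6)
# hook: x->+y world; scene-image up = -x world = hook +y
H=[(SC,u(130,165),(-55,11,76)),(SC,u(510,142),(55,11,76)),(SC,u(518,200),(55,-11,76)),(SC,u(133,213),(-55,-11,76)),(SC,u(138,270),(-55,-11,50)),(SC,u(520,245),(55,-11,50)),(SC,u(628,280),(85,0,24)),
(SD,v(485,298),(-55,11,76)),(SD,v(170,218),(55,11,76)),(SD,v(465,380),(-55,11,50)),(SD,v(170,275),(55,11,50)),(SD,v(97,290),(85,0,24))]
x,r=fit(H,[450,-300,1.5]);print(x,np.degrees(x[2]));print(r.round(1))
a=lambda x,y:uncrop((x,y),310,180,4)
b=lambda x,y:uncrop((x,y),195,110,5)
for p in[(435,57),(770,120),(755,328),(393,245)]:print(ray(SC,a(*p),98).round(1))
D=[(SC,a(435,57),(0,85,98)),(SC,a(770,120),(210,85,98)),(SC,a(755,328),(210,-85,98)),(SC,a(393,245),(0,-85,98)),
(SD,b(55,122),(210,85,98)),(SD,b(195,243),(0,85,98)),(SD,b(470,183),(0,-85,98))]
for s in (1,):
  x,r=fit(D,[500,50,1.4]);print(x,np.degrees(x[2]));print(r.round(1))
# sep cams
x1,_=fit(D[:4],x);print('scene only',x1)
c=ray(SC,a(345,189),44);print('ring',c); print(ray(SD,b(367,318),44))
def loc(p,x):
    d=np.array(p[:2])-x[:2];cc,s=np.cos(x[2]),np.sin(x[2]);return d@[[cc,-s],[s,cc]]
print(loc(c,x),loc(ray(SC,a(170,178),17),x),loc(ray(SC,a(140,175),17),x))
E
```

```text
[ 517.63095703 -308.40422549    1.77239928] 101.55099858743337
[[-0.9  0.3]
 [-0.  -0.7]
 [-0.5 -1.1]
 [-1.4  1.1]
 [-0.6  1.8]
 [-0.   0.9]
 [-0.1 -0.2]
 [-1.6  2.8]
 [-0.2 -1.6]
 [-0.2 -0.1]
 [-1.2 -0.7]
 [-0.  -0.1]]
[463.8 145.5  98. ]
[502.9 349.7  98. ]
[668.8 310.6  98. ]
[624.  110.4  98. ]
[541.37675913 125.82674491   1.35465051] 77.615756695535
[[-0.7 -1.5]
 [-0.2  0.1]
 [ 1.   0.3]
 [-1.2  0.1]
 [-0.6 -1.7]
 [-0.8 -1.3]
 [ 0.9 -1.9]]
scene only [541.44218851 126.67448579   1.35530775]
ring [533.18382766  91.95929295  44.        ]
[532.07847038  93.66022803  44.        ]
[-34.83651142   0.73885095] [-148.03769391    1.36407803] [-167.54922822   -1.85122851]
```

```bash
python3 -m creep '[[[0.1,0,0],[0,-5,-3.5],9],[[0.2,0,0],[0,-10,-7],9],[[0.3,0,0],[0,-15,-10.5],9],[[0.4,0,0],[0,-20,-14],9],[[0.5,0,0],[0,-25,-17.5],9],[[0.6,0,0],[0,-30,-21],9],[[0.7,0,0],[0,-35,-24.5],9],[[0.7,0,0],[0,-39,-28],9],[[0.7,0,0],[0,-39,-28],9]]'; python3 -c "
from station import env
print(env.sense()['q'])"
```

```text
time: 1.27
tool_pos: [481.3, 198.3, 226.6]
tcp_rot: [[0.001, -0.514, 0.858], [-0.003, 0.858, 0.514], [-1.0, -0.003, -0.001]]
contact_force: [-0.6, 1.0, -0.1]
grip_width: 0.978
[-44.11986878  15.27216283  19.80742353 105.82130972  -5.73412291
  59.92641833   8.8680068 ]
```

```bash
python3 -m creep '[[[0.05,0,0],[0,-4.5,-0.4],9],[[0.1,0,0],[0,-9,-0.8],9],[[0.15,0,0],[0,-14,-1.2],9],[[0.2,0,0],[0,-18.5,-1.7],9],[[0.25,0,0],[0,-23,-2.1],9],[[0.3,0,0],[0,-27.4,-2.5],9],[[0.34,0,0],[0.5,-31,-6],9],[[0.34,0,0],[0.8,-34.5,-9.5],9],[[0.34,0,0],[1.2,-38,-13.5],9],[[0.34,0,0],[1.8,-42,-17.5],9],[[0.34,0,0],[2.4,-46,-21.5],9],[[0.34,0,0],[2.6,-49.1,-24.1],9],[[0.34,0,0],[2.6,-49.1,-24.1],9]]'; python3 - <<'E'
from station import env
import cv2,pickle
s=env.sense();print(s['q'],s['tool_pos'])
d=env.snapshot('wrist');cv2.imwrite('pics/w1.png',d['img'][:,:,::-1]);pickle.dump((s['tool_pos'],s['tcp_rot']),open('w1.pkl','wb'))
E
```

```text
time: 2.9
tool_pos: [525.5, -349.9, 201.8]
tcp_rot: [[-0.001, -0.194, 0.981], [-0.004, 0.981, 0.194], [-1.0, -0.004, -0.001]]
contact_force: [-0.7, 0.5, 0.4]
grip_width: 0.979
[  7.98842033  28.51521269  31.16727121  92.97300091 -15.8777146
  62.88888702  54.52072319] [ 525.45717782 -349.90105571  201.79736802]
```

View pics/w1.png

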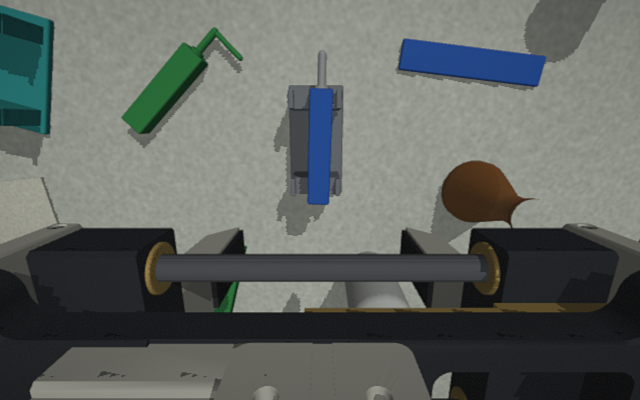

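The wrist view shows the blue handle from (320,88) to (319,204) on its grey stand. Green look-alikes are to the left, the flask is at (480,190), and the wash bottle is under the gripper at (375,290).

```bash
python3 - <<'E'
from h import *;import pickle
im=cv2.imread('pics/w1.png');cv2.imwrite('pics/w1c.png',cv2.resize(im[30:220,250:380],None,fx=4,fy=3,interpolation=cv2.INTER_CUBIC)) if 0 else cv2.imwrite('pics/w1c.png',cv2.resize(im[35:215,270:370],None,fx=3.2,fy=3.2,interpolation=cv2.INTER_CUBIC))
w=wrist(*pickle.load(open('w1.pkl','rb')))
H=[(w,(311,87.5),(55,11,76)),(w,(332,88),(55,-11,76)),(w,(329,204),(-55,-11,76)),(w,(308,203),(-55,11,76)),(w,(322.5,52),(85,0,67))]
x,r=fit(H,[517,-308,1.77]);print(x,np.degrees(x[2]),r.round(1).tolist())
S=[(w,(289,86),(53,21,58)),(w,(342,86),(53,-21,58))]
# washbottle, flask positions
print('bottle',ray(SC,(174,250),5),'cap',ray(SC,(163,204),170),ray(SD,(495,202),170))
print('flask',ray(SC,(219,288),5),ray(SC,(215,257),108))
E
```

```text
[ 514.83002838 -306.02803031    1.73777548] 99.56720091838974 [[-1.6, -1.1], [1.7, -0.9], [0.5, 0.4], [-0.5, 0.8], [0.0, 0.7]]
bottle [ 621.95263592 -463.4097605     5.        ] cap [ 620.87931007 -455.859734    170.        ] [ 589.39251293 -469.18336574  170.        ]
flask [ 725.94642602 -325.46932753    5.        ] [ 714.7223662  -322.87745328  108.        ]
```

View pics/w1c.png

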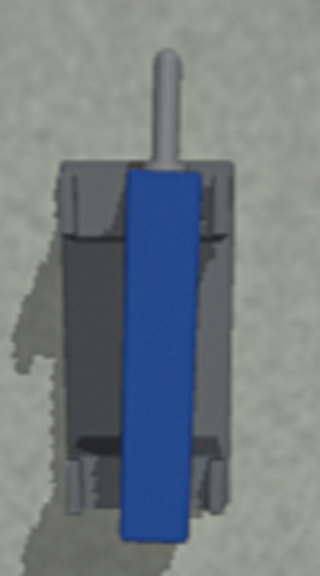

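```bash
python3 -m creep '[[[0.01,0,0],[0,2,-0.1],9],[[0.02,0,0],[3,4,-0.2],9],[[0.02,0,0],[6,4.6,-0.2],9],[[0.02,0,0],[9,4.6,-0.2],9],[[0.02,0,0],[9,4.6,-0.2],9]]'; python3 - <<'E'
from station import env
import cv2,pickle
s=env.sense();print(s['q'],s['tool_pos'])
d=env.snapshot('wrist');cv2.imwrite('pics/w2.png',d['img'][:,:,::-1]);pickle.dump((s['tool_pos'],s['tcp_rot']),open('w2.pkl','wb'))
E
```

```text
time: 3.58
tool_pos: [515.2, -299.7, 109.7]
tcp_rot: [[-0.004, -0.18, 0.984], [0.0, 0.984, 0.18], [-1.0, 0.001, -0.004]]
contact_force: [-0.4, 0.2, 0.8]
grip_width: 0.981
[  5.29339413  31.09274718  28.68013919 103.44536816 -18.64577518
  50.39742256  52.95270224] [ 515.21445611 -299.66590982  109.68645501]
```

View pics/w2.png

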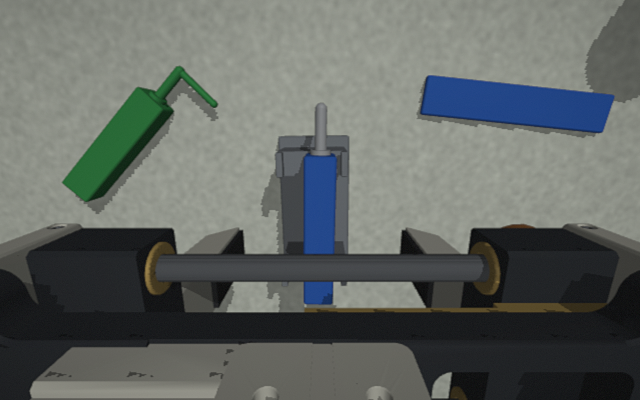

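The handle's far end is at (303–337,153), its near end at (305–333,304) and the shank end at (321,104). The saddles of the stand are at (277–349,136) behind it.

```bash
python3 - <<'E'
from h import *;import pickle
im=cv2.imread('pics/w2.png');cv2.imwrite('pics/w2c.png',cv2.resize(im[95:310,265:360],None,fx=2.7,fy=2.7,interpolation=cv2.INTER_CUBIC))
cv2.imwrite('pics/w2d.png',cv2.resize(im[95:210,265:360],None,fx=5,fy=5,interpolation=cv2.INTER_CUBIC))
p,Rm=pickle.load(open('w2.pkl','rb'));w=wrist(p,Rm)
H=[(w,(303.5,153),(55,11,76)),(w,(336.5,153),(55,-11,76)),(w,(333,304),(-55,-11,76)),(w,(305,303),(-55,11,76)),(w,(321,104),(89,0,63))]
x,r=fit(H,[517,-308,1.77]);print(x,np.degrees(x[2]),r.round(1).tolist())
print(Rm.T@(np.r_[x[:2],44]-p), np.degrees(np.arctan2(Rm[1,2],Rm[0,2])))
E
```

```text
[ 514.5389756  -305.19229336    1.74166709] 99.7901734442799 [[-0.4, 0.4], [0.7, 0.7], [0.8, -0.3], [-1.0, 0.4], [-0.2, -4.4]]
[65.686405   -5.38305207 -1.42355487] 10.370257504747771
```

View pics/w2d.png

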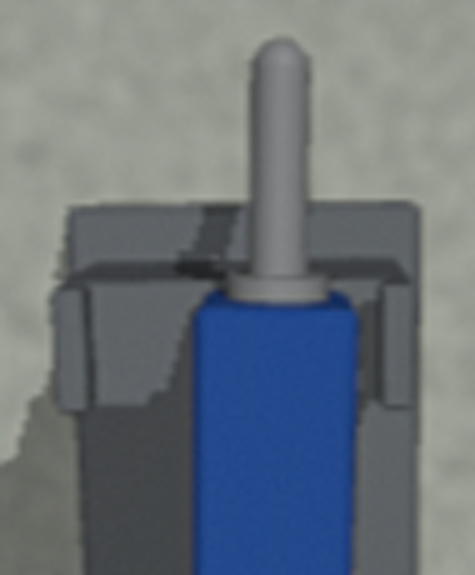

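```bash
python3 - <<'E'
from h import *;import pickle
w2=wrist(*pickle.load(open('w2.pkl','rb')));w1=wrist(*pickle.load(open('w1.pkl','rb')))
S2=[(w2,(282.9,152.5),(53,21,58)),(w2,(341.5,152.5),(53,-21,58)),(w2,(283.9,176.8),(35,21,58)),(w2,(341.9,176.8),(35,-21,58))]
S1=[(w1,(295.5,179.2),(-35,21,58)),(w1,(336.1,178.6),(-35,-21,58)),(w1,(293.9,89.5),(53,21,58)),(w1,(337,89.5),(53,-21,58))]
for S in(S1,S2,S1+S2):
  x,r=fit(S,[517,-308,1.77]);print(x,np.degrees(x[2]),r.round(1).tolist())
E
```

```text
[ 510.13276612 -305.1485654     1.76596986] 101.18261945793442 [[0.1, 0.1], [-0.0, 0.7], [-0.3, -0.3], [0.2, -0.3]]
[ 509.49780263 -304.77234146    8.038976  ] 460.5993961580434 [[-0.3, -0.3], [0.7, -0.5], [-0.3, 0.6], [-0.0, 0.4]]
[ 509.95724015 -304.86664128    1.76462545] 101.10559053992579 [[-0.0, -0.2], [-0.2, 0.4], [-0.4, -0.7], [0.2, -0.6], [-0.3, 0.2], [0.7, -0.6], [-0.1, 1.1], [0.1, 0.4]]
```

```bash
python3 -m creep '[[[0.01,0,0],[1.5,-0.5,-0.1],9],[[0.01,0,0],[3.5,-0.5,-0.1],9],[[0.01,0,0],[5.5,-0.5,-0.1],9],[[0.01,0,0],[6.6,-0.5,-0.1],9],[[0.01,0,0],[6.6,-0.5,-0.1],9]]' ; python3 -m creep '[[[0,0,0],[0,0,0],6],[[0,0,0],[0,0,0],4],[[0,0,0],[0,0,0],2.5],[[0,0,0],[0,0,0],1.5],[[0,0,0],[0,0,0],1.5],[[0,0,0],[0,0,0],1],[[0,0,0],[0,0,0],1]]' 55
```

```text
time: 4.25
tool_pos: [515.6, -306.1, 44.9]
tcp_rot: [[-0.002, -0.169, 0.986], [-0.001, 0.986, 0.169], [-1.0, -0.0, -0.002]]
contact_force: [-0.5, 0.4, 0.9]
grip_width: 0.98
time: 5.12
tool_pos: [515.6, -306.1, 44.8]
tcp_rot: [[-0.002, -0.169, 0.986], [-0.001, 0.986, 0.169], [-1.0, -0.0, -0.002]]
contact_force: [-0.1, 0.2, 0.5]
grip_width: 0.271
```

```bash
python3 -m creep '[[[0,0,0],[0,0,0],0],[[0,0,0],[0,0,0],0],[[0,0,0],[0,0,0],0]]' 55;python3 -m creep '[[[0,0,0],[-1,0,0],0],[[0,0,0],[-3,0,0],0],[[0,0,0],[-6,0,0],0],[[0,0,0],[-9,0,0],0],[[0,0,0],[-9,0,0],0]]'
python3 - <<'E'
from station import env
import cv2,pickle
s=env.sense();print(s['q'],s['tool_pos'])
d=env.snapshot('wrist');cv2.imwrite('pics/w3.png',d['img'][:,:,::-1]);pickle.dump((s['tool_pos'],s['tcp_rot']),open('w3.pkl','wb'))
cv2.imwrite('pics/w3c.png',cv2.resize(d['img'][50:310,250:390,::-1],None,fx=2.3,fy=2.3,interpolation=cv2.INTER_CUBIC))
E
```

```text
time: 5.5
tool_pos: [515.5, -306.1, 44.9]
tcp_rot: [[-0.002, -0.169, 0.986], [-0.001, 0.986, 0.169], [-1.0, -0.0, -0.002]]
contact_force: [-0.8, 0.5, 0.4]
grip_width: 0.235
time: 6.12
tool_pos: [517.0, -307.0, 137.6]
tcp_rot: [[0.002, -0.169, 0.986], [-0.003, 0.986, 0.169], [-1.0, -0.003, 0.001]]
contact_force: [0.0, -0.4, -1.2]
grip_width: 0.235
[  4.94395863  29.50907148  29.97196091 101.5788432  -17.74018584
  53.46685246  52.06503336] [ 517.04814425 -307.00212972  137.56431815]
```

View pics/w3.png

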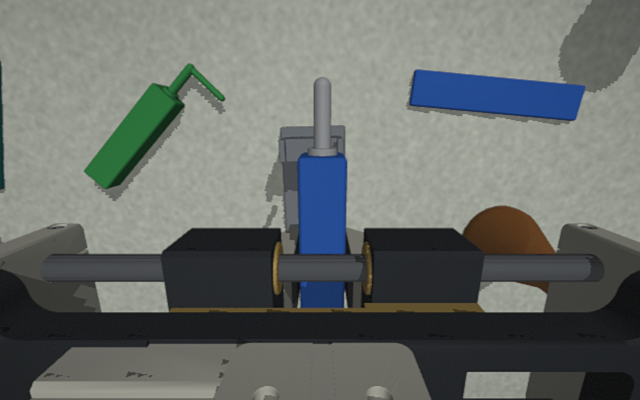

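View pics/w3c.png

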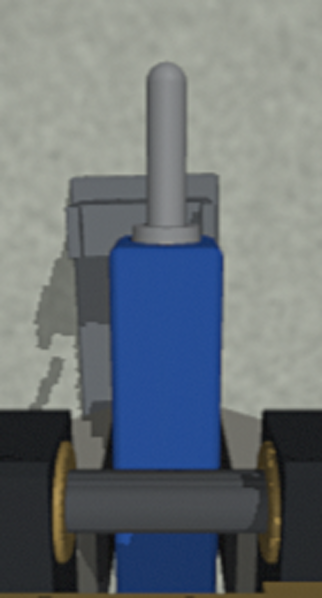

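```bash
python3 - <<'E'
from h import *
w=wrist(np.zeros(3),np.eye(3))
for dy in(-2,0,2):
  for dx in (-3,0,3):
    print(dy,dx,proj(w,[[-32+dx,55+dy,11],[-32+dx,55+dy,-11],[-23+dx,88+dy,0],[-19+dx,89+dy,0],[-20+dx,59+dy,7],[20+dx,85+dy,0]]).round(1).tolist())
E
```

```text
-2 -3 [[348.0, 161.6], [295.2, 161.6], [321.6, 79.8], [321.6, 78.7], [337.1, 149.5], [321.7, 96.6]]
-2 0 [[347.4, 160.7], [295.8, 160.7], [321.6, 80.8], [321.6, 79.7], [336.8, 148.9], [321.7, 97.1]]
-2 3 [[346.8, 159.9], [296.4, 159.9], [321.6, 81.8], [321.6, 80.7], [336.4, 148.4], [321.7, 97.5]]
0 -3 [[348.1, 156.8], [295.1, 156.8], [321.6, 74.7], [321.6, 73.7], [337.1, 145.0], [321.7, 92.8]]
0 0 [[347.5, 156.0], [295.7, 156.0], [321.6, 75.8], [321.6, 74.8], [336.8, 144.5], [321.7, 93.4]]
0 3 [[346.9, 155.3], [296.3, 155.3], [321.6, 76.9], [321.6, 75.9], [336.5, 144.1], [321.7, 93.9]]
2 -3 [[348.2, 151.9], [294.9, 151.9], [321.6, 69.5], [321.6, 68.6], [337.2, 140.4], [321.7, 89.0]]
2 0 [[347.6, 151.3], [295.6, 151.2], [321.6, 70.7], [321.6, 69.9], [336.9, 140.1], [321.7, 89.7]]
2 3 [[347.0, 150.6], [296.2, 150.6], [321.6, 72.0], [321.6, 71.1], [336.6, 139.7], [321.7, 90.2]]
```

```bash
python3 -m creep '[[[0.04,0,0],[0,2.5,0.3],0],[[0.1,0,0],[0,6,0.8],0],[[0.15,0,0],[0,10,1.3],0],[[0.2,0,0],[0,14,1.8],0],[[0.26,0,0],[0,18,2.3],0],[[0.32,0,0],[0.5,22,2.8],0],[[0.386,0,0],[1.5,25.5,3.2],0],[[0.386,0,0],[2.7,27.1,3.4],0],[[0.386,0,0],[2.7,27.1,3.4],0]]'
cat > snap.py <<'E'
import sys,cv2,pickle
from station import env
n=sys.argv[1];s=env.sense();d=env.snapshot('wrist');cv2.imwrite(f'pics/{n}.png',d['img'][:,:,::-1]);pickle.dump((s['tool_pos'],s['tcp_rot']),open(n+'.pkl','wb'))
print(s['q'],s['tool_pos'])
E
python3 snap.py w4
```

```text
time: 7.3
tool_pos: [502.9, -32.9, 107.3]
tcp_rot: [[-0.003, 0.211, 0.977], [-0.002, 0.977, -0.211], [-1.0, -0.003, -0.002]]
contact_force: [0.5, -0.4, -0.2]
grip_width: 0.238
[-28.53176419  24.58291758  34.95392903 116.78769488 -19.68215784
  44.54730057   6.05582982] [502.88589156 -32.87504903 107.25377593]
```

View pics/w4.png

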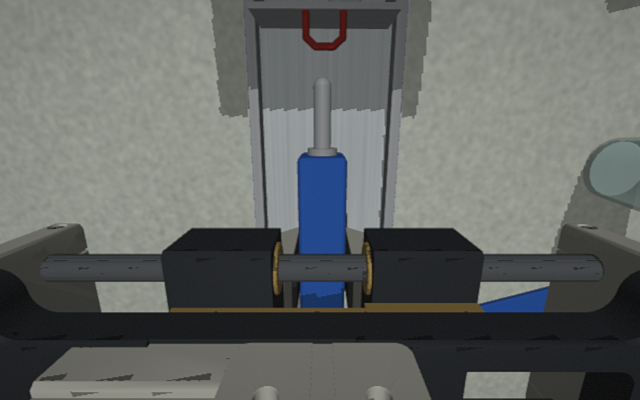

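The red ring is at (302–347, 10–49), centred near column 324.5, and the rails run either side of it.

```bash
python3 - <<'E'
import cv2
im=cv2.imread('pics/w4.png');cv2.imwrite('pics/w4c.png',cv2.resize(im[0:125,235:420],None,fx=4.3,fy=4.3,interpolation=cv2.INTER_CUBIC))
E
```

```text
(no output)
```

View pics/w4c.png

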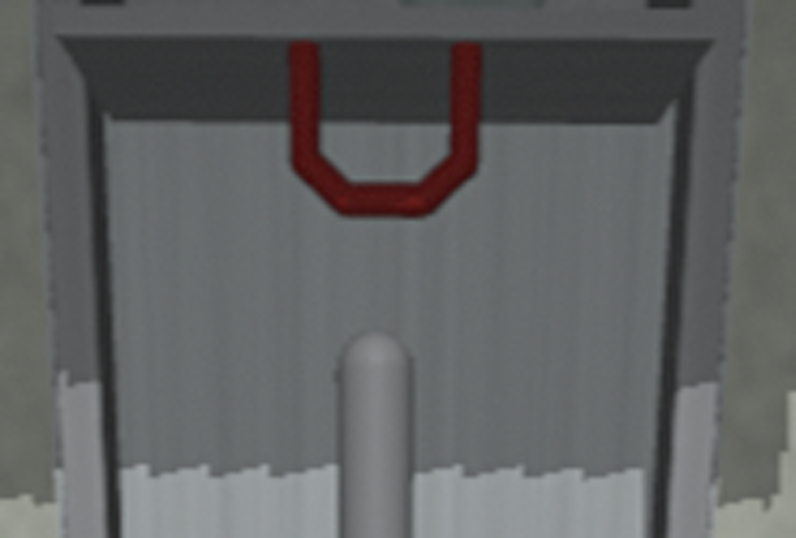

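```bash
python3 - <<'E'
from h import *;import pickle
p,Rm=pickle.load(open('w4.pkl','rb'));w=wrist(p,Rm)
u=lambda x,y:uncrop((x,y),235,0,4.3)
l1,l2,r1,r2=[ray(w,u(*q),22)[:2] for q in((88,130),(107,520),(690,130),(667,520))]
print('rails',l1,l2,r1,r2)
for a,b in((l2,l1),(r2,r1)):print(np.degrees(np.arctan2(*(b-a)[::-1])))
a=ray(w,u(385.5,217),44);b=ray(w,u(385.5,184),44);c=ray(w,u(385.5,40),48)
y=np.radians(77.6);d=np.array([np.cos(y),np.sin(y)]);n=np.array([-d[1],d[0]])
print('width',np.linalg.norm(l1-r1))
print('mid rails',((l1+r1)/2),((l2+r2)/2),'n-offset',(l1+r1)/2@n,(l2+r2)/2@n,a[:2]@n)
for q,o in((a,14.5),(b,9.5),(c,-9.5)):print((q[:2]+o*d).round(1))
L=ray(w,u(290,100),44);Rr=ray(w,u(481,100),44);print(np.linalg.norm(L-Rr))
print('tip now',p+Rm@[20,85,0],'yaw tool y',np.degrees(np.arctan2(Rm[1,1],Rm[0,1])))
E
```

```text
rails [483.02842131 109.83346639] [469.12252013  46.56904897] [584.24672973  87.90527928] [570.4338132   24.68678327]
77.6031818536068
77.67486425297233
width 103.56636206217104
mid rails [533.63757552  98.86937284] [519.77816666  35.62791612] n-offset -499.95827956571463 -500.00235403976114 -499.37347026445906
[532.2  95.1]
[532.1  94.9]
[532.   94.7]
29.720865499050152
tip now [520.7823724   50.1678162   87.03995624] yaw tool y 77.80479334031259
```

```bash
python3 -m creep '[[[0,0,0],[0,1.5,0.1],0],[[0,0,0],[0,3.2,0.1],0],[[0,0,0],[0.5,4.3,0.2],0],[[0,0,0],[1,4.6,0.2],0],[[0,0,0],[1.2,4.6,0.2],0],[[0,0,0],[1.2,4.6,0.2],0]]'; python3 snap.py w5;  python3 - <<'E'
from station import env
import cv2
for n in('scene','side'):
    im=env.snapshot(n)['img'][:,:,::-1]
    x,y,w,h=(310,180,120,90) if n=='scene' else (195,110,150,120)
    cv2.imwrite(f'pics/{n}5.png',cv2.resize(im[y:y+h,x:x+w],None,fx=5,fy=5,interpolation=cv2.INTER_CUBIC))
E
```

```text
time: 8.1
tool_pos: [514.9, 9.6, 95.6]
tcp_rot: [[-0.002, 0.214, 0.977], [-0.003, 0.977, -0.214], [-1.0, -0.003, -0.001]]
contact_force: [0.1, -0.8, -0.6]
grip_width: 0.235
[-32.19911427  26.47134503  34.04410133 115.90142132 -20.91192684
  43.75299246   2.07298278] [514.88169796   9.6004438   95.64439739]
```

View pics/w5.png

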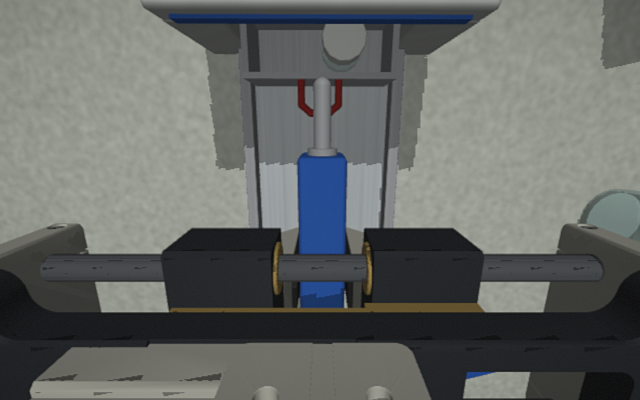

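View pics/side5.png

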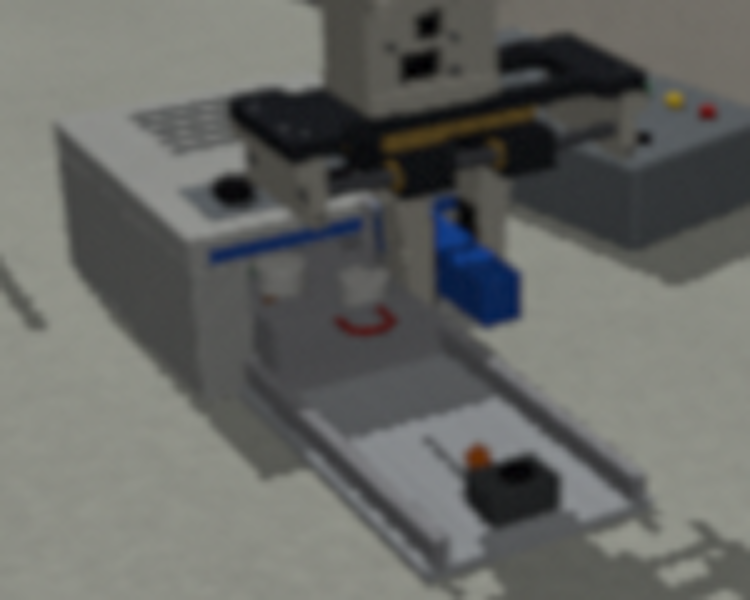

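View pics/scene5.png

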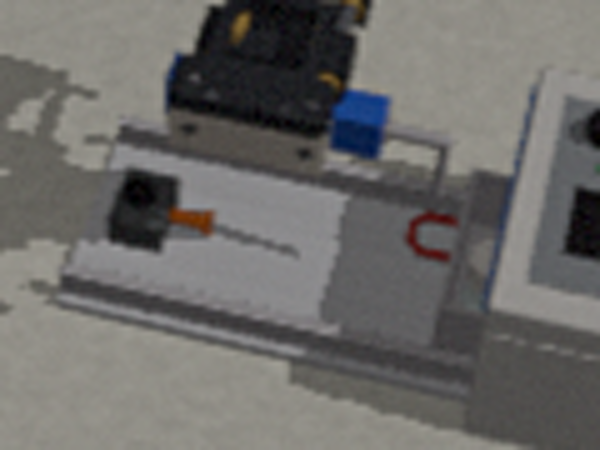

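The shank end at (322,82) lies over the ring at (299–342, 80–117), and it needs about -1.5 mm sideways and +2 mm forward. I'll lower it now.

```bash
python3 -m creep '[[[0,0,0],[0,0.2,-0.15],0],[[0,0,0],[1,0.2,-0.15],0],[[0,0,0],[2,0.2,-0.15],0],[[0,0,0],[2.7,0.2,-0.15],0],[[0,0,0],[3.3,0.2,-0.15],0],[[0,0,0],[3.9,0.2,-0.15],0],[[0,0,0],[4.3,0.2,-0.15],0],[[0,0,0],[4.3,0.2,-0.15],0],[[0,0,0],[4.3,0.2,-0.15],0]]'; python3 snap.py w6;  python3 - <<'E'
from station import env
import cv2
for n in('scene','side'):
    im=env.snapshot(n)['img'][:,:,::-1]
    x,y,w,h=(310,180,120,90) if n=='scene' else (195,110,150,120)
    cv2.imwrite(f'pics/{n}6.png',cv2.resize(im[y:y+h,x:x+w],None,fx=5,fy=5,interpolation=cv2.INTER_CUBIC))
E
```

```text
time: 9.38
tool_pos: [514.3, 11.9, 53.2]
tcp_rot: [[-0.001, 0.214, 0.977], [-0.002, 0.977, -0.214], [-1.0, -0.003, -0.001]]
contact_force: [0.0, 0.3, -0.7]
grip_width: 0.231
[-29.95272805  30.10409226  31.03291931 117.8135153  -24.36031281
  38.40712592   4.73766662] [514.27516175  11.89029937  53.16221369]
```

View pics/w6.png

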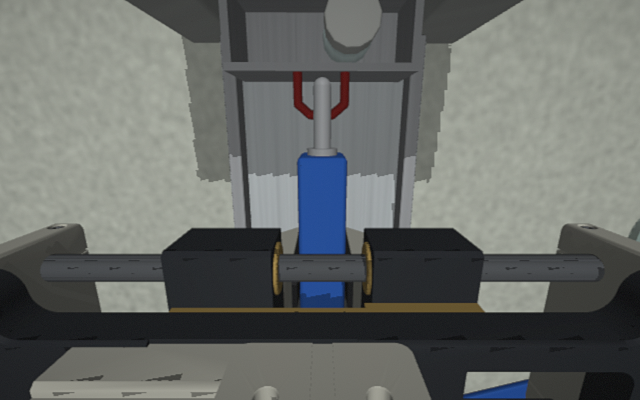

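View pics/side6.png

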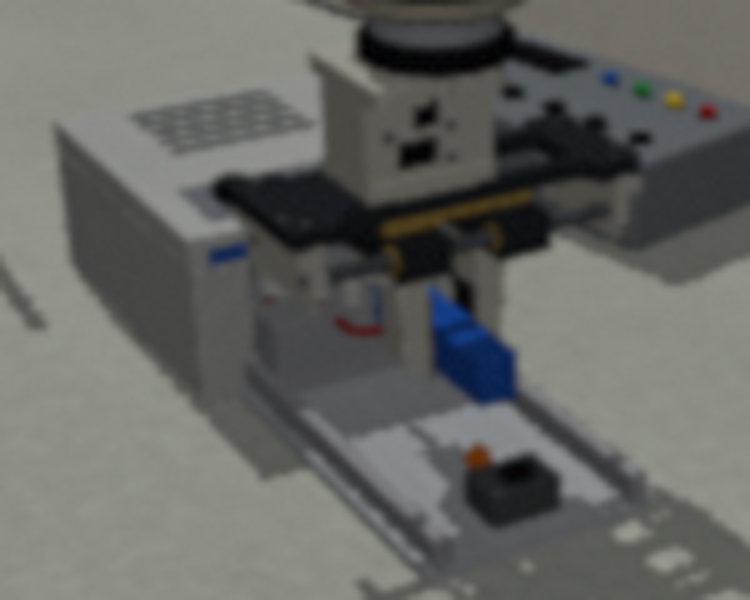

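View pics/scene6.png

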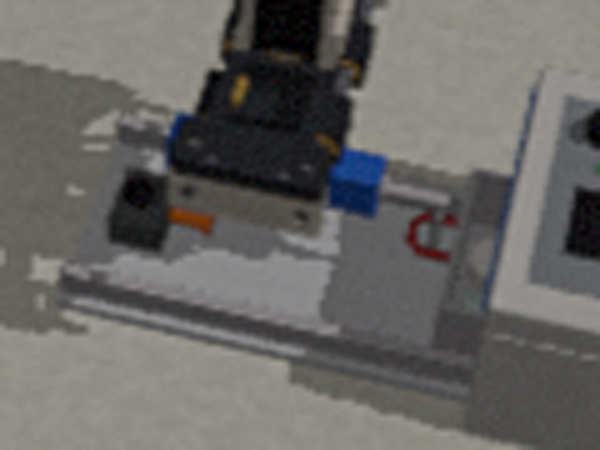

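The tip is through the ring at (455,245) in the scene crop, about 12 mm below its centre. I'll start a gentle pull to take up the slack.

```bash
python3 -m creep '[[[0,0,0],[0,-0.15,0],0],[[0,0,0],[0,-0.3,0],0],[[0,0,0],[0,-0.45,0],0],[[0,0,0],[0,-0.6,0],0],[[0,0,0],[0,-0.75,0],0],[[0,0,0],[0,-0.9,0],0],[[0,0,0],[0,-1.05,0],0],[[0,0,0],[0,-1.2,0],0]]';python3 -m creep '[[[0,0,0],[0,-0.2,0],0],[[0,0,0],[0,-0.5,0],0],[[0,0,0],[0,-0.8,0],0],[[0,0,0],[0,-1.1,0],0],[[0,0,0],[0,-1.4,0],0],[[0,0,0],[0,-1.7,0],0],[[0,0,0],[0,-2,0],0]]'; python3 snap.py w7
```

```text
time: 10.52
tool_pos: [511.7, 0.3, 53.2]
tcp_rot: [[-0.001, 0.214, 0.977], [-0.002, 0.977, -0.214], [-1.0, -0.002, -0.0]]
contact_force: [0.6, 3.0, -1.7]
grip_width: 0.235
time: 11.4
tool_pos: [507.4, -19.5, 53.3]
tcp_rot: [[-0.001, 0.214, 0.977], [-0.002, 0.977, -0.214], [-1.0, -0.002, -0.0]]
contact_force: [0.5, 3.1, -1.7]
grip_width: 0.238
[-26.52648416  29.56695504  30.88915731 118.72478343 -24.13966806
  37.88026983   8.11468362] [507.38459053 -19.46687289  53.29294602]
```

View pics/w7.png

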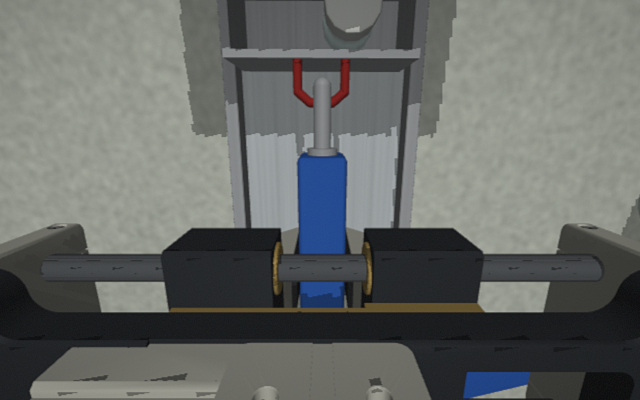

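```bash
python3 -m creep '[[[0,0,0],[0,-0.2,0],0],[[0,0,0],[0,-0.5,0],0],[[0,0,0],[0,-0.9,0],0],[[0,0,0],[0,-1.3,0],0],[[0,0,0],[0,-1.7,0],0],[[0,0,0],[0,-2.1,0],0],[[0,0,0],[0,-2.5,0],0],[[0,0,0],[0,-2.9,0],0],[[0,0,0],[0,-3.3,0],0],[[0,0,0],[0,-3.6,0],0]]';python3 -m creep '[[[0,0,0],[0,-0.3,0],0],[[0,0,0],[0,-0.7,0],0],[[0,0,0],[0,-1.1,0],0],[[0,0,0],[0,-1.5,0],0],[[0,0,0],[0,-1.9,0],0],[[0,0,0],[0,-2.3,0],0],[[0,0,0],[0,-2.7,0],0],[[0,0,0],[0,-3,0],0],[[0,0,0],[0,-3.2,0],0],[[0,0,0],[0,-3.4,0],0]]'; python3 snap.py w8
```

```text
time: 12.7
tool_pos: [499.4, -55.5, 53.4]
tcp_rot: [[-0.001, 0.214, 0.977], [-0.003, 0.977, -0.214], [-1.0, -0.003, -0.0]]
contact_force: [1.0, 2.3, -2.7]
grip_width: 0.235
time: 13.95
tool_pos: [492.1, -88.7, 53.5]
tcp_rot: [[-0.001, 0.214, 0.977], [-0.002, 0.977, -0.214], [-1.0, -0.003, -0.001]]
contact_force: [-0.1, 3.2, -1.8]
grip_width: 0.233
[-18.53710025  28.91278441  30.57771092 119.75992805 -23.71269264
  37.25231194  15.71364526] [492.1495827  -88.677847    53.50625256]
```

View pics/w8.png

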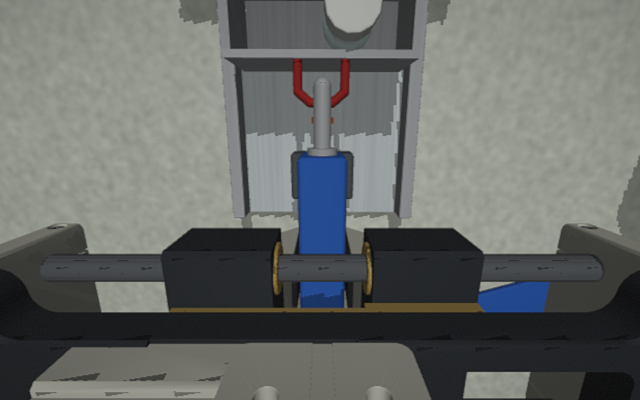

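The ring is seated on the tip at (322,105), the stop block's front edge is at row 152 and an orange speck shows at about (320,120). I'll enlarge it to estimate the gap.

```bash
python3 - <<'E'
from h import *;import pickle
im=cv2.imread('pics/w8.png');cv2.imwrite('pics/w8c.png',cv2.resize(im[45:165,265:380],None,fx=5,fy=5,interpolation=cv2.INTER_CUBIC))
p,Rm=pickle.load(open('w8.pkl','rb'));w=wrist(p,Rm)
y=np.radians(77.64);d=np.array([np.cos(y),np.sin(y)]);o=np.array([541.4,126.])
for t,r,z in(('walltop',50,48),('block',152,26),('plung',116,22),('plung',123,22),('wallfront bottom',59,48)):
  print(t,(ray(w,(322,r),z)[:2]-o)@d)
E
```

```text
walltop -115.9914116846868
block -169.08201091229523
plung -147.4359671039237
plung -151.6142793012867
wallfront bottom -120.15949829332278
```

View pics/w8c.png

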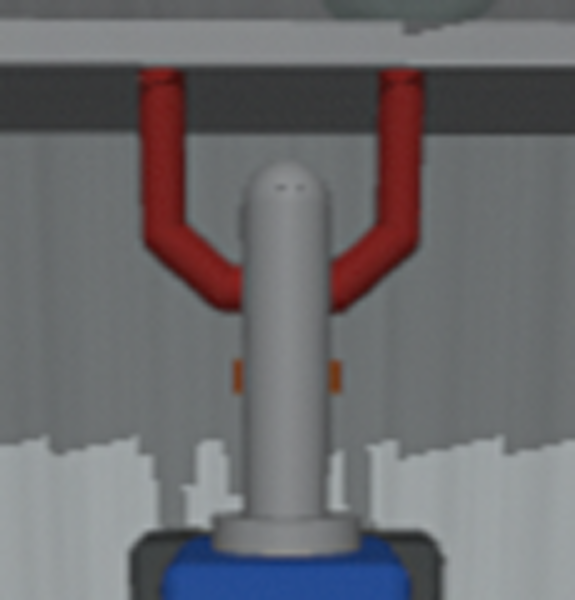

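```bash
python3 -m creep '[[[0,0,0],[0,-0.3,0],0],[[0,0,0],[0,-0.6,0],0],[[0,0,0],[0,-0.9,0],0],[[0,0,0],[0,-1.2,0],0],[[0,0,0],[0,-1.5,0],0],[[0,0,0],[0,-1.7,0],0],[[0,0,0],[0,-1.8,0],0]]';python3 -m creep '[[[0,0,0],[0,-0.1,0],0],[[0,0,0],[0,-0.2,0],0]]';python3 -m creep '[[[0,0,0],[0,-0.1,0],0],[[0,0,0],[0,-0.2,0],0]]'; python3 snap.py w9; python3 -c "
import cv2
im=cv2.imread('pics/w9.png');cv2.imwrite('pics/w9c.png',cv2.resize(im[45:165,265:380],None,fx=5,fy=5,interpolation=cv2.INTER_CUBIC))"
```

```text
time: 14.88
tool_pos: [488.2, -106.7, 53.6]
tcp_rot: [[-0.001, 0.215, 0.977], [-0.003, 0.977, -0.215], [-1.0, -0.003, -0.0]]
contact_force: [0.6, 2.3, -2.8]
grip_width: 0.236
time: 15.12
tool_pos: [487.8, -108.7, 53.6]
tcp_rot: [[-0.001, 0.215, 0.977], [-0.003, 0.977, -0.215], [-1.0, -0.003, -0.0]]
contact_force: [0.4, 2.1, -1.5]
grip_width: 0.229
time: 15.38
tool_pos: [487.3, -110.6, 53.6]
tcp_rot: [[-0.001, 0.215, 0.977], [-0.003, 0.977, -0.215], [-1.0, -0.003, -0.001]]
contact_force: [0.9, 2.6, -2.3]
grip_width: 0.237
[-15.9074898   28.85485689  30.47033971 119.80990515 -23.59257661
  37.20211201  18.1572162 ] [ 487.26815843 -110.6281353    53.56067243]
```

View pics/w9c.png

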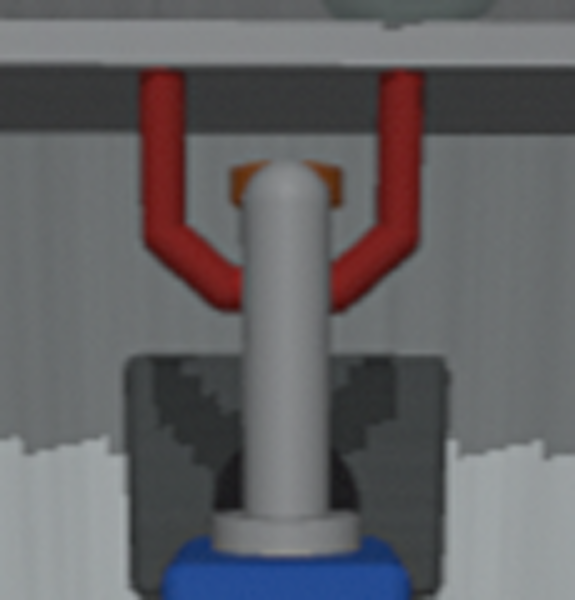

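The plunger face is about 5 mm short of the wall, at crop row 165. I'll go on in 1 mm steps.

```bash
for i in 1 2 ; do python3 -m creep '[[[0,0,0],[0,-0.05,0],0],[[0,0,0],[0,-0.1,0],0],[[0,0,0],[0,-0.1,0],0]]' | grep -v rot; done; python3 -m creep '[[[0,0,0],[0,-0.05,0],0],[[0,0,0],[0,-0.1,0],0],[[0,0,0],[0,-0.1,0],0]]' | grep -v rot
```

```text
time: 15.8
tool_pos: [487.0, -111.9, 53.6]
contact_force: [1.3, 2.8, -2.4]
grip_width: 0.236
time: 16.18
tool_pos: [486.8, -112.9, 53.6]
contact_force: [0.1, 2.6, -1.3]
grip_width: 0.235
time: 16.55
tool_pos: [486.6, -114.0, 53.6]
contact_force: [0.4, 2.7, -2.7]
grip_width: 0.236
```

```bash
python3 -m creep '[[[0,0,0],[0,-0.05,0],0],[[0,0,0],[0,-0.1,0],0],[[0,0,0],[0,-0.1,0],0]]' | grep -v rot
```

```text
time: 16.92
tool_pos: [486.3, -115.1, 53.6]
contact_force: [0.3, 2.3, -1.5]
grip_width: 0.237
```

```bash
python3 -m creep '[[[0,0,0],[0,-0.05,0],0],[[0,0,0],[0,-0.1,0],0],[[0,0,0],[0,-0.1,0],0]]' | grep -v rot; python3 snap.py w10; python3 -c "
import cv2
im=cv2.imread('pics/w10.png');cv2.imwrite('pics/w10c.png',cv2.resize(im[45:165,265:380],None,fx=5,fy=5,interpolation=cv2.INTER_CUBIC))"
```

```text
time: 17.3
tool_pos: [486.1, -116.1, 53.6]
contact_force: [0.7, 2.3, -3.4]
grip_width: 0.239
[-15.28077388  28.85048573  30.46996518 119.80561874 -23.55524937
  37.19573121  18.71642751] [ 486.0582327  -116.0964341    53.61174147]
```

View pics/w10c.png

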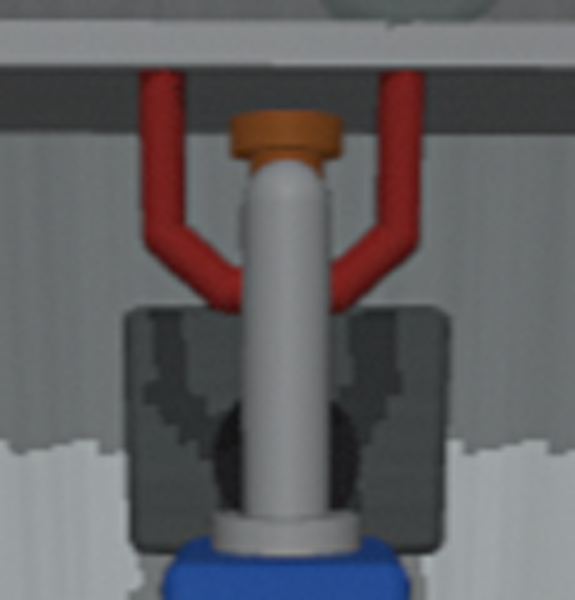

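```bash
python3 -m creep '[[[0,0,0],[0,-0.05,0],0],[[0,0,0],[0,-0.1,0],0],[[0,0,0],[0,-0.1,0],0]]' | grep -v rot
```

```text
time: 17.73
tool_pos: [486.0, -116.5, 53.6]
contact_force: [2.1, 4.8, -3.5]
grip_width: 0.239
```

```bash
python3 -m creep '[[[0,0,0],[0,-0.05,0],0],[[0,0,0],[0,-0.1,0],0],[[0,0,0],[0,-0.1,0],0]]' | grep -v rot
```

```text
time: 18.1
tool_pos: [486.0, -116.7, 53.5]
contact_force: [2.3, 6.6, -3.9]
grip_width: 0.236
```

Contact is felt: the pull has risen from 2.5 to 7 N and the arm is slowing. I'll continue in small steps.

```bash
python3 -m creep '[[[0,0,0],[0,-0.1,0],0],[[0,0,0],[0,-0.15,0],0],[[0,0,0],[0,-0.15,0],0]]' | grep -v rot
```

```text
time: 18.48
tool_pos: [485.9, -116.8, 53.4]
contact_force: [2.9, 8.0, -3.8]
grip_width: 0.233
```

```bash
python3 -m creep '[[[0,0,0],[0,-0.1,0],0],[[0,0,0],[0,-0.15,0],0],[[0,0,0],[0,-0.15,0],0]]' | grep -v rot
```

```text
time: 18.85
tool_pos: [486.0, -117.0, 53.3]
contact_force: [2.1, 8.0, -4.3]
grip_width: 0.236
```

```bash
python3 -m creep '[[[0,0,0],[0,-0.1,0],0],[[0,0,0],[0,-0.15,0],0],[[0,0,0],[0,-0.15,0],0]]' | grep -v rot
```

```text
time: 19.23
tool_pos: [486.0, -117.2, 53.2]
contact_force: [1.7, 7.7, -3.8]
grip_width: 0.237
```

```bash
python3 -m creep '[[[0,0,0],[0,-0.1,0],0],[[0,0,0],[0,-0.2,0],0],[[0,0,0],[0,-0.25,0],0],[[0,0,0],[0,-0.25,0],0]]' | grep -v rot; python3 snap.py w11; python3 -c "
import cv2
im=cv2.imread('pics/w11.png');cv2.imwrite('pics/w11c.png',cv2.resize(im[45:165,265:380],None,fx=5,fy=5,interpolation=cv2.INTER_CUBIC))"
```

```text
time: 19.73
tool_pos: [485.9, -118.3, 53.1]
contact_force: [2.2, 8.8, -4.7]
grip_width: 0.235
[-14.36775376  28.86663634  29.98467863 119.69964123 -23.8472873
  37.29644115  19.73152116] [ 485.85870954 -118.31177679   53.10160611]
```

View pics/w11c.png

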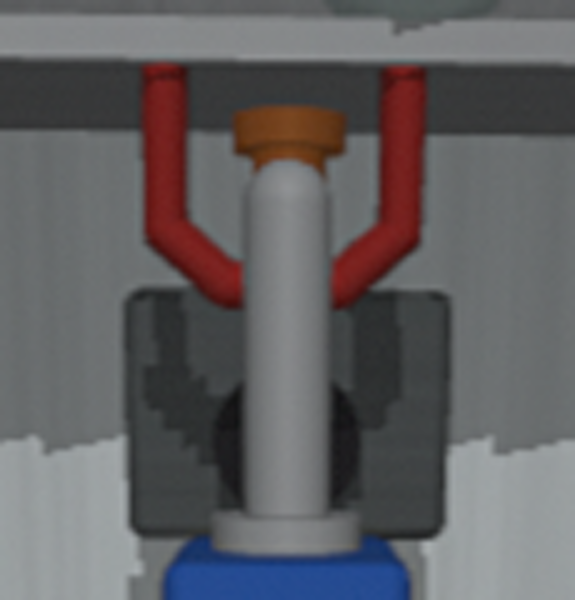

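```bash
python3 - <<'E'
from h import *;import pickle
y=np.radians(77.64);d=np.array([np.cos(y),np.sin(y)]);o=np.array([541.4,126.])
for n,hd,bk in(('w8',360,530),('w9',165,357),('w10',110,310),('w11',107,291)):
  p,Rm=pickle.load(open(n+'.pkl','rb'));w=wrist(p,Rm)
  f=lambda r,z:(ray(w,(322,(r+.5)/5-.5+45),z)[:2]-o)@d
  print(n,f(hd,22),f(bk,26),f(hd,22)-f(bk,26),'wall',f(66,48),'tipTCP',(p[:2]-o)@d)
E
```

```text
w8 -147.7921970324429 -168.21875923264264 20.426562200199726 wall -119.60030803454352 tipTCP -220.24425465945131
w9 -147.84271138536576 -170.01499750830212 22.172286122936356 wall -142.08091531984698 tipTCP -242.7306637653573
w10 -147.3763870551997 -170.20576389012965 22.829376834929946 wall -147.68081662180427 tipTCP -248.33120683777716
w11 -148.99944797019563 -170.04990795443658 21.050459984240945 wall -149.8107913804562 tipTCP -250.5379108240602
```

The image now puts the plunger about 1.6 mm in. One more small push should bring it to about 3 mm.

```bash
python3 -m creep '[[[0,0,0],[0,-0.1,0],0],[[0,0,0],[0,-0.2,0],0],[[0,0,0],[0,-0.28,0],0],[[0,0,0],[0,-0.28,0],0]]' | grep -v rot; python3 snap.py w12; python3 -c "
import cv2
im=cv2.imread('pics/w12.png');cv2.imwrite('pics/w12c.png',cv2.resize(im[45:165,265:380],None,fx=5,fy=5,interpolation=cv2.INTER_CUBIC))"
```

```text
time: 20.27
tool_pos: [485.7, -119.8, 53.0]
contact_force: [3.0, 8.2, -3.9]
grip_width: 0.235
[-14.06298221  28.87677098  29.88627928 119.66967606 -23.905023
  37.31564517  20.04608898] [ 485.65274943 -119.80498957   52.98351317]
```

View pics/w12c.png

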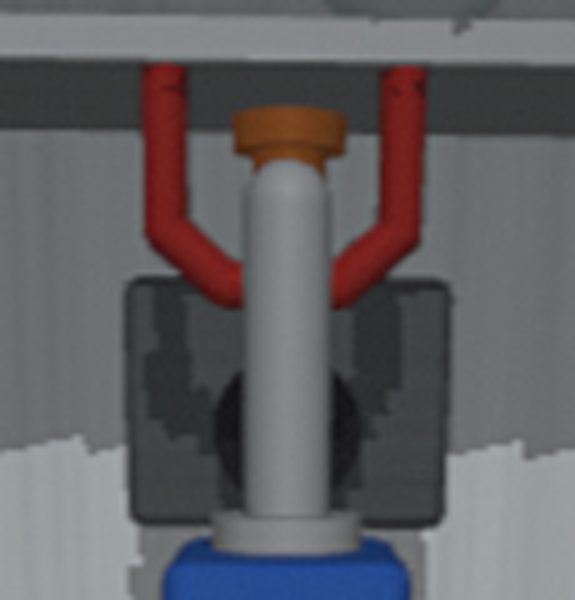

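The plunger is about 3 mm in, in the few-millimetres range and well under half travel. Next I ease forward to centre the tip in the ring, then lift.

```bash
python3 -m creep '[[[0,0,0],[0,0.2,0],0],[[0,0,0],[0,0.4,0],0],[[0,0,0],[0,0.6,0],0],[[0,0,0],[0,0.6,0],0]]'; python3 snap.py w13; python3 -c "
import cv2
im=cv2.imread('pics/w13.png');cv2.imwrite('pics/w13c.png',cv2.resize(im[45:165,265:380],None,fx=5,fy=5,interpolation=cv2.INTER_CUBIC))"
```

```text
time: 20.82
tool_pos: [486.9, -114.0, 53.0]
tcp_rot: [[-0.0, 0.209, 0.978], [0.005, 0.978, -0.209], [-1.0, 0.005, -0.002]]
contact_force: [0.1, 0.6, -2.1]
grip_width: 0.235
[-14.79597109  28.8676283   29.94055413 119.6963972  -23.92402286
  37.31002314  19.38676108] [ 486.87977314 -113.98009366   53.03461153]
```

View pics/w13c.png

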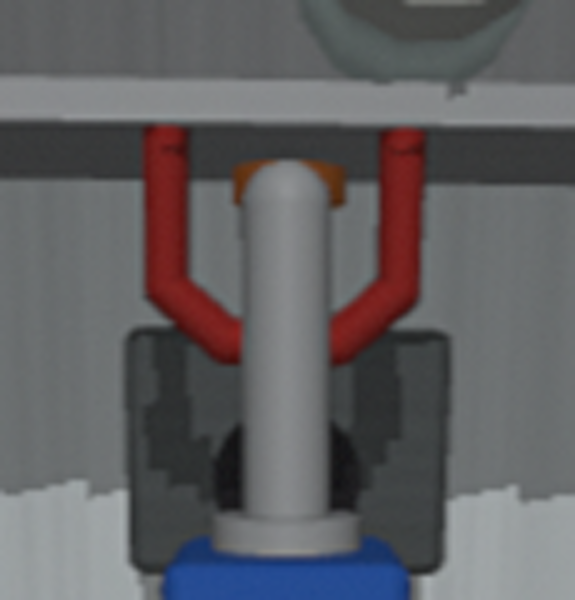

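```bash
python3 -m creep '[[[0,0,0],[-0.4,0,0],0],[[0,0,0],[-1,0,0],0],[[0,0,0],[-1.8,0,0],0],[[0,0,0],[-2.8,0,0],0],[[0,0,0],[-4,0,0],0],[[0,0,0],[-5.5,0,0],0],[[0,0,0],[-7,0,0],0],[[0,0,0],[-8.5,0,0],0],[[0,0,0],[-8.5,0,0],0]]'; python3 snap.py w14; python3 - <<'E'
from station import env
import cv2
for n in('scene','side'):
    im=env.snapshot(n)['img'][:,:,::-1]
    x,y,w,h=(310,180,120,90) if n=='scene' else (195,110,150,120)
    cv2.imwrite(f'pics/{n}14.png',cv2.resize(im[y:y+h,x:x+w],None,fx=5,fy=5,interpolation=cv2.INTER_CUBIC))
E
```

```text
time: 22.0
tool_pos: [487.8, -114.6, 139.3]
tcp_rot: [[0.002, 0.209, 0.978], [0.005, 0.978, -0.209], [-1.0, 0.005, 0.001]]
contact_force: [0.1, 0.2, -1.8]
grip_width: 0.236
[-19.86033269  21.27504924  35.64450149 115.51592339 -16.92333722
  48.15082686  13.32083609] [ 487.75581722 -114.60735887  139.31952507]
```

View pics/w14.png

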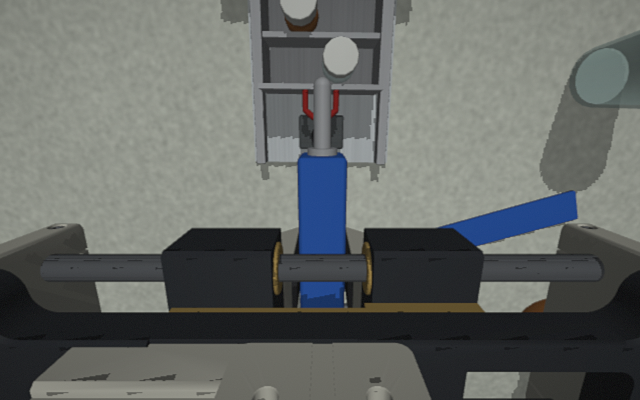

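View pics/scene14.png

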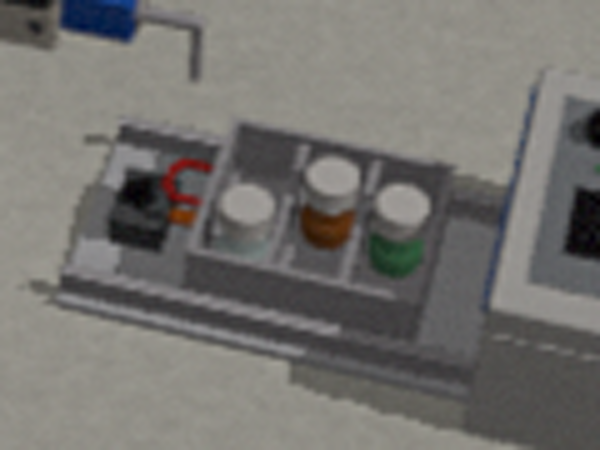

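All three vials are standing, the tray front rests against the orange plunger, and the hook is clear. Next I carry the hook back above its stand.

```bash
python3 -m creep '[[[-0.05,0,0],[0,-2,0.6],0],[[-0.1,0,0],[0,-5,1.7],0],[[-0.17,0,0],[0,-8,2.7],0],[[-0.24,0,0],[0,-11,3.7],0],[[-0.32,0,0],[0,-14,4.8],0],[[-0.4,0,0],[0,-17,5.7],0],[[-0.405,0,0],[0,-18.2,6.2],0],[[-0.405,0,0],[0,-18.2,6.2],0]]'; python3 snap.py w15; python3 -c "
import cv2
im=cv2.imread('pics/w15.png');cv2.imwrite('pics/w15c.png',cv2.resize(im[60:310,250:390],None,fx=2.3,fy=2.3,interpolation=cv2.INTER_CUBIC))"
```

```text
time: 23.15
tool_pos: [509.0, -305.4, 136.1]
tcp_rot: [[-0.002, -0.191, 0.982], [0.006, 0.982, 0.191], [-1.0, 0.006, -0.001]]
contact_force: [-0.1, 1.0, -1.0]
grip_width: 0.236
[  6.00461208  28.98882231  28.79810586 102.31727401 -17.20269022
  53.32434465  53.2341629 ] [ 508.98688626 -305.3971434   136.0531791 ]
```

View pics/w15.png

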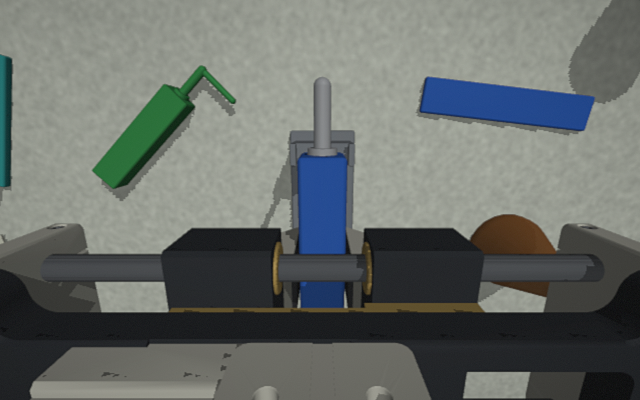

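View pics/w15c.png

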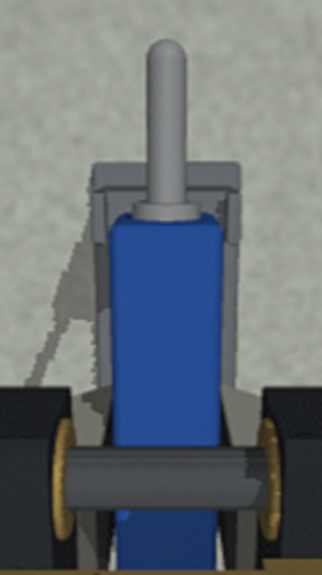

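The stand is centred and aligned behind the handle, with its saddles at (290–355,135). I'll lower it slowly.

```bash
python3 -m creep '[[[0,0,0],[1.5,0,0.1],0],[[0,0,0],[3.5,0,0.12],0],[[0,0,0],[5.5,0,0.12],0],[[0,0,0],[7,0,0.12],0],[[0,0,0],[8,0,0.12],0],[[0,0,0],[8.6,0,0.12],0],[[0,0,0],[8.8,0,0.12],0],[[0,0,0],[8.9,0,0.12],0],[[0,0,0],[8.9,0,0.12],0]]'; python3 snap.py w16; python3 -c "
import cv2
im=cv2.imread('pics/w16.png');cv2.imwrite('pics/w16c.png',cv2.resize(im[60:310,250:390],None,fx=2.3,fy=2.3,interpolation=cv2.INTER_CUBIC))"
```

```text
time: 24.32
tool_pos: [510.4, -303.6, 47.5]
tcp_rot: [[-0.001, -0.192, 0.981], [0.006, 0.981, 0.192], [-1.0, 0.006, -0.0]]
contact_force: [-0.4, 0.1, -1.1]
grip_width: 0.239
[  8.5589523   35.41524732  25.18469469 106.23046732 -21.48047783
  43.30782338  56.65719567] [ 510.40090052 -303.60147549   47.46006811]
```

View pics/w16c.png

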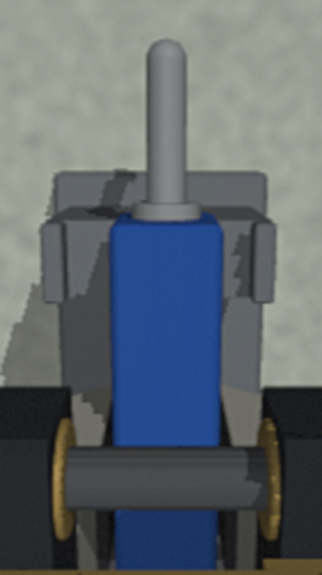

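```bash
python3 -m creep '[[[0,0,0],[0,-0.1,-0.12],0],[[0,0,0],[0.1,-0.1,-0.12],0],[[0,0,0],[0.2,-0.1,-0.12],0],[[0,0,0],[0.25,-0.1,-0.12],0],[[0,0,0],[0.25,-0.1,-0.12],0]]'
```

```text
time: 25.0
tool_pos: [509.4, -304.7, 45.1]
tcp_rot: [[-0.001, -0.192, 0.981], [0.006, 0.981, 0.192], [-1.0, 0.006, -0.0]]
contact_force: [-1.4, 1.0, 2.8]
grip_width: 0.235
```

It is resting on the saddles, with Fz at +2.8 N. Opening now.

```bash
python3 -m creep '[[[0,0,0],[0,0,0],2.6],[[0,0,0],[0,0,0],3.2],[[0,0,0],[0,0,0],4.5],[[0,0,0],[0,0,0],6.5],[[0,0,0],[0,0,0],8.5],[[0,0,0],[0,0,0],9],[[0,0,0],[0,0,0],9],[[0,0,0],[0,0,0],9]]'; python3 -m creep '[[[0,0,0],[-0.5,0,0],9],[[0,0,0],[-2,0,0],9],[[0,0,0],[-4,0,0],9],[[0,0,0],[-7,0,0],9],[[0,0,0],[-10,-1,0],9],[[0,0,0],[-13,-3,0],9],[[0,0,0],[-15.5,-4.5,0],9],[[0,0,0],[-15.5,-4.5,0],9]]';python3 snap.py w17; python3 - <<'E'
from station import env
import cv2
for n in('scene','side'):
    im=env.snapshot(n)['img'][:,:,::-1];cv2.imwrite(f'pics/{n}17.png',im)
im=cv2.imread('pics/w17.png');cv2.imwrite('pics/w17c.png',cv2.resize(im[35:215,270:370],None,fx=3.2,fy=3.2,interpolation=cv2.INTER_CUBIC))
E
```

```text
time: 26.0
tool_pos: [509.4, -304.7, 45.1]
tcp_rot: [[-0.001, -0.192, 0.981], [0.006, 0.981, 0.192], [-1.0, 0.006, -0.0]]
contact_force: [0.8, -0.5, -1.3]
grip_width: 0.947
time: 27.0
tool_pos: [518.9, -352.2, 202.9]
tcp_rot: [[0.003, -0.191, 0.982], [0.003, 0.982, 0.191], [-1.0, 0.003, 0.003]]
contact_force: [0.2, 0.8, -1.3]
grip_width: 0.982
[  8.98192587  28.0040637   30.57820178  93.41751679 -15.83624786
  62.87408182  54.88200094] [ 518.86930654 -352.17887931  202.88328572]
```

View pics/w17.png

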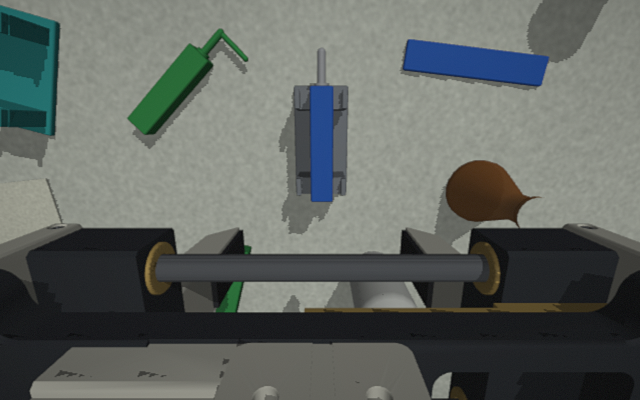

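View pics/w17c.png

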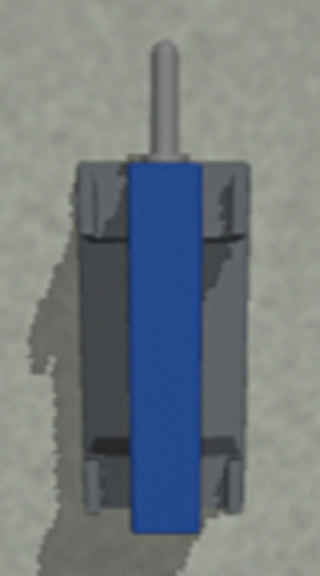

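View pics/scene17.png

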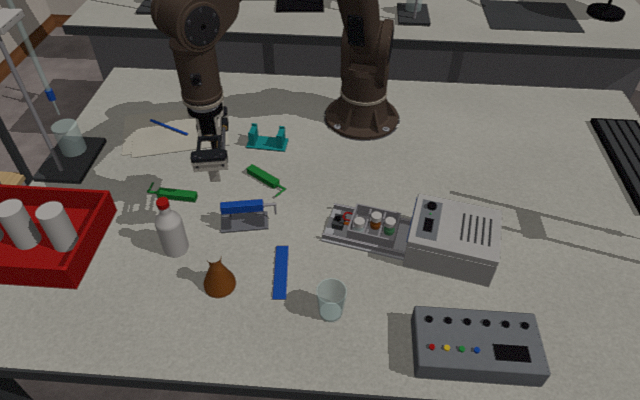

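View pics/side17.png

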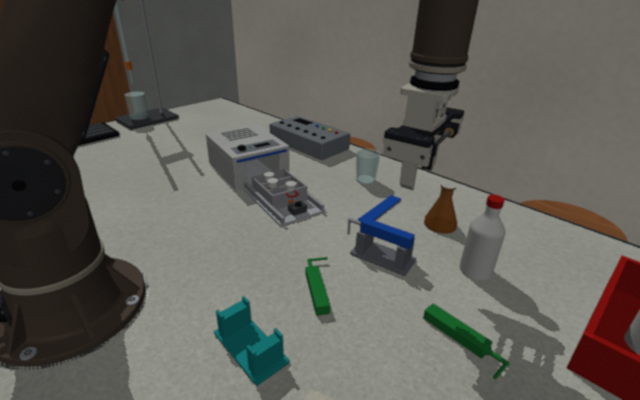

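```bash
python3 - <<'E'
from h import *;import pickle
w=wrist(*pickle.load(open('w17.pkl','rb')))
u=lambda x,y:uncrop((x,y),270,35,3.2)
H=[(w,u(130,164),(55,11,76)),(w,u(202,164),(55,-11,76)),(w,u(200,532),(-55,-11,76)),(w,u(132,532),(-55,11,76))]
S=[(w,u(98,457),(-35,21,58)),(w,u(229,457),(-35,-21,58)),(w,u(95,172),(53,21,58)),(w,u(233,172),(53,-21,58))]
for q in(H,S):
  x,r=fit(q,[510,-305,1.76]);print(x.round(2),np.degrees(x[2]).round(1),abs(r).max().round(1))
from station import env
print(env.job_done())
E
```

```text
[ 509.97 -305.43    1.76] 101.0 1.4
[ 509.02 -304.1     1.76] 100.9 0.5
the job is handed in; nothing more can be done
None
```

The tray is out against the plunger, the hook is back on its grey stand, and the job was handed in at about 27 s of the 72 s limit.

- **Pull:** dragging took about 2.5 to 3 N. I felt the stop as a rise to about 8 N. By the wrist image, the plunger ended roughly 3 mm in. That figure is an estimate, good to about 1 mm and not measured directly, against the 6 mm limit.
- **Tray:** the pictures after unhooking show all three vials standing and the tray front against the orange plunger. The gripper stayed clear of the tray.
- **Hook:** its centre lies about 1.6 mm from the stand's middle and 0.1° off its axis. It started about 4.5 mm off the middle.
- **Everything else:** by eye, the bystanders and the green look-alikes are in the same places in the first and last scene pictures.
- **Disagreement:** the first scene-camera fit of the hook was about 2 to 3 mm and 2° off the wrist-camera fits. I used the wrist fits. No check failed.

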